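# Make up two polishing kits at the jeweller's bench

### The job

Make up the two polishing kits: the green compound bar, the white wheel and the amber bottle go into the blue-lined wooden tray; the brown compound bar and the black wheel go into the red bin of the carousel. Before anything goes into the red bin, turn the carousel by its black handle until the red bin stands centred at the black pointer, and leave it there. Everything ends flat on the floor of its tray or bin, the bottle standing up (never tip it over), nothing stacked or leaning on a wall.

Things in the scene. Friction and masses are not known exactly. Their poses are not given: they have to be found in the camera images.
- green_bar: bar of green polishing compound with a white paper band round its middle, 70 x 28 x 28 mm (its x, y, z), lying on the bench among the stock; origin at the centre of its underside, x along its length. Loose, about 90 g.
- brown_bar: bar of dark brown polishing compound with a white paper band round its middle, 70 x 28 x 28 mm (its x, y, z), lying on the bench among the stock; origin at the centre of its underside, x along its length. Loose, about 90 g. A blue bar lies there too and belongs to neither kit.
- white_wheel: white rubber polishing wheel lying flat among the stock: a solid disc 46 mm in diameter and 24 mm thick, brass eyelet on top; origin at the centre of its underside, z up along its axis. Loose, about 50 g.
- black_wheel: black rubber polishing wheel lying flat among the stock: a solid disc 46 mm in diameter and 24 mm thick, brass eyelet on top; origin at the centre of its underside, z up along its axis. Loose, about 50 g. A pink one lies there too and belongs to neither kit.
- amber_bottle: small amber glass bottle with a blue cap and a paper label, standing among the stock: round, 30 mm in diameter at the body, 65 mm tall with the cap; origin at the centre of its underside, z up. Loose, about 60 g. The smaller white dropper bottle with a red cap and the brass cup (40 mm wide, 30 mm high) there belong to neither kit. The nine stock pieces stand about 110 mm apart, centre to centre.
- blue_tray: shallow open wooden tray with a blue floor, fixed to the bench: outside 106 (its x) x 186 (its y) x 17 mm high, walls 5 mm thick, floor 5 mm thick, so the walls rise 12 mm above the floor; origin at the centre of its underside. Tray and carousel stand one to the left and one to the right of the stock, either way round.
- carousel_base: fixed grey foot of the carousel. Origin on the bench under the place of the centre of the bin at the pointer; +x runs from there to the carousel's vertical axis, 92 mm away; the pointer, a flat black arrow 12 mm high, lies 76 to 133 mm out along -x, on the robot's side, its tip towards the plate's rim. The turning plate is 330 mm across, top 20 mm above the bench.
- red_bin (a point): red open bin on the carousel's plate (the other two are yellow and white): outside 108 (its x) x 112 (its y) x 16 mm high, walls 4 mm, floor 4 mm, so the inside is 100 x 104 mm, the floor 24 mm and the rim 36 mm above the bench; this point is the centre of its underside (20 mm above the bench), +x towards the carousel's axis 92 mm away.
- carousel_handle (a point): centre of the black bar handle on the carousel's axis, 80 mm above the bench: 56 mm long (its y), 16 mm thick (its x), 30 mm high (65 to 95 mm above the bench), on a 22 mm post, above the bins' rims. Its axes turn with the plate and are those of the red bin: x points from the red bin to the axis.
- carousel (a joint): turn of the carousel in rad, anticlockwise from above positive; 0 when the red bin is centred at the pointer. Starts between 0.7 and 1.45, so it is turned clockwise to 0; free from -0.6 to 2.6. It turns with light friction (about 0.07 N m) and stays where it is left.
Not all that is in view belongs to the job. Several things have the shape of the black_wheel; the one meant has the colours described above.

How it is judged (in metres and radians):
On the way, in this order (a step that is already met when the one before it is completed fails the run):
1. the red bin is turned to the pointer (within 0.13 rad) while neither the brown bar nor the black wheel is in it (value of joint carousel between -0.13 and 0.13 rad and horizontal distance between each of brown_bar, black_wheel and red_bin above 0.085 m), for 0.2 s.
2. the brown bar and the black wheel lie flat in the red bin (x of brown_bar in the frame of red_bin between -0.05 and 0.05 m and y of brown_bar in the frame of red_bin between -0.052 and 0.052 m and z of brown_bar in the frame of red_bin between 0 and 0.008 m and angle between each of brown_bar, black_wheel's own z axis and vertical below 0.12 rad and x of black_wheel in the frame of red_bin between -0.05 and 0.05 m and y of black_wheel in the frame of red_bin between -0.052 and 0.052 m and z of black_wheel in the frame of red_bin between 0 and 0.008 m and value of joint carousel between -0.13 and 0.13 rad), for 0.2 s.
At the end, for the whole second after the job is handed in: Green bar, white wheel and amber bottle in the blue tray; brown bar and black wheel in the red bin: centres inside the walls, undersides within 4 mm of the floor, flat or upright within 0.12 rad, at rest. Red bin within 0.13 rad of the pointer, carousel still (all of step 2 and x of green_bar in the frame of blue_tray between -0.048 and 0.048 m and y of green_bar in the frame of blue_tray between -0.088 and 0.088 m and z of green_bar in the frame of blue_tray between 0.001 and 0.009 m and angle between each of green_bar, white_wheel, amber_bottle's own z axis and vertical below 0.12 rad and x of white_wheel in the frame of blue_tray between -0.048 and 0.048 m and y of white_wheel in the frame of blue_tray between -0.088 and 0.088 m and z of white_wheel in the frame of blue_tray between 0.001 and 0.009 m and x of amber_bottle in the frame of blue_tray between -0.048 and 0.048 m and y of amber_bottle in the frame of blue_tray between -0.088 and 0.088 m and z of amber_bottle in the frame of blue_tray between 0.001 and 0.009 m and linear speed of each of green_bar, white_wheel, amber_bottle, brown_bar, black_wheel below 0.02 m/s and velocity of joint carousel between -0.03 and 0.03 rad/s); the robot touches nothing.
It fails at once if the amber bottle is tipped over (more than 0.7 rad) (angle between amber_bottle's own z axis and vertical above 0.7 rad).
It also fails if it takes over 141 s, if anything falls off the work surface, if the arm or the gripper's body presses on something with over 40 N, if the wrist force passes 120 N, or if a joint passes its speed limit or range.

### The arm

A 6-joint arm with a two-finger parallel gripper is mounted at the origin on the work surface. World frame = base frame: x ahead of the robot, y to its left, z up, the work surface at z = 0. Lengths are in mm, angles in rad, forces in N, time in s.
With the tool pointing down it reaches from about 400 to 925 mm from the base axis. Payload 12.5 kg.
Tool frame: the origin (TCP) lies at the centre of the arm's flange, where the gripper is bolted on; the fingertips stand 190 mm ahead of it and the grasp point (between the pads) lies env.grip_point_offset ahead of it (env.grip_point_offset is the distance from the TCP to the grasp point, in mm); z points along the fingers, x is the direction in which the jaws open and shut, and the axes are right-handed (so a half turn about z gives the same grasp; the last joint's range is limited). The gripper opens to 95 mm and grips with 3 to 60 N. Pads are 20 mm wide; open, the fingers measure 119 mm over their backs; the gripper's body (75 mm by 180 mm) begins 59 mm behind the grasp point.
Start: joints at [1.135, 0.491, 1.559, -0, 1.092, -0.106], TCP at [202.385, 591.325, 404.761] pointing down, gripper open.
Joint ranges: [-3.1, 3.1], [-0.84, 2.19], [0.05, 2.79], [-1.13, 4.28], [0.06, 2.93], [-2.69, 2.69]. Speed limits (rad/s): [2.22, 2.22, 2.79, 3.14, 3.14, 3.14].

### API

Orientations are given as [roll, pitch, yaw] about the fixed x, y, z axes, in that order (R = Rz(yaw) Ry(pitch) Rx(roll)).
In Python, from cell import state, read_camera, camera_model, job_done, env gives the robot as it stands.
- The arm moves only by the tool arm_command, never from a script. Its argument "steps" is a list of rows, each a list of 6 numbers: the shift along the tool's x, y, z in cm, then the turn, a rotation vector about the tool's x, y, z in degrees. In form: [[dx, dy, dz, rx, ry, rz], ...]. A call has 1 to 12 rows; each row is the pose to reach, as a shift and turn from the pose commanded when the call began, along the tool's axes at that moment; what a row does not reach only later rows make up. A row lasts 1/12 s, in which the tool goes at most 41.7 mm and 7.16 degrees, less where a joint would pass 70% of its speed; a pose out of reach is approached as far as the arm can. A call with a gripper value outside its range is refused whole. "jaw" is the finger opening in cm, from 0 to 9.51, set as the call begins (left out, the last holds). The fingers move at their own pace and stop on an object; the grip force is fixed at half the most. Time passes only in rows, so rows that repeat a pose let the fingers close. It gives the time, the measured TCP pose, the force and the opening at its end, in the units of the state.
- state(): the state, without advancing time (a new reading comes with each control period).
- read_camera(name): name is "scene" or "top" or "wrist"; returns the picture (384x512x3 uint8, red, green, blue); there is no depth.
- camera_model(name): a dict with "K" (3x3 intrinsics, pixels), "xyz" and "rotation" of the camera in the world. Camera axes: x right, y up, looking along -z (the intrinsics and any distortion apply to the point x, -y, -z); pixel columns grow to the right and rows downward; lengths in mm; the calibration is good to about 2 mm. A picture is of the moment at which its call begins: read the wrist's pose just before it. camera_model takes no time and is no camera call; for the wrist camera it gives the pose at the moment of the call.
- job_done(): hands the job in, once; it reports no verdict.
The state is a dict: "t": time; "joints": joint angles; "qvel": joint speeds; "tau": joint torques, N m; "eef_pos": TCP position; "tcp_rot": TCP orientation; "ft_force": force on the tool from outside, world axes, zero at the start; "moment": the same for the moment, N m; "opening": opening from 0.0 (shut) to 1.0 (fully open).
Only numpy, scipy, OpenCV 4.12 (cv2) and the standard library are available. Lean on these libraries where they do the work, as an engineer would, in place of code of your own. Each camera call takes 0.05 s, during which the arm holds its last target. There are 200 camera calls.

## Working session

There is one attempt and no reset: what is moved stays moved. The work goes in short steps, Python scripts to look and compute and a tool call to move; the robot and the scene stay as the last step left them, time stands still between calls to the robot, and variables do not carry over. Pictures are saved under pics/ and viewed, about 12 in all and at most 16, crops included, and the job is handed in when it is done.

Besides the shell and the picture viewer there is one more tool, called after "Request:" as name(argument=value, ...) on one line, values as JSON. arm_command: Moves the arm, as the interface text tells. Its arguments: {"type":"object","properties":{"steps":{"type":"array"},"jaw":{"type":"number"}},"required":["steps"]}

```bash
ls; mkdir -p pics
cat > h.py <<'E'
import numpy as np, cv2
from cell import state, read_camera, camera_model, job_done, env
def snap(n,f):
    m=camera_model(n); im=np.array(read_camera(n)); cv2.imwrite(f'pics/{f}.png',im[:,:,::-1]); return im,m
def pix2pt(m,u,v,z):
    K=np.array(m['K']);R=np.array(m['rotation']);c=np.array(m['xyz'])
    d=np.linalg.inv(K)@[u,v,1]; d=R@np.array([d[0],-d[1],-d[2]])
    return c+d*(z-c[2])/d[2]
def pt2pix(m,p):
    K=np.array(m['K']);R=np.array(m['rotation']);c=np.array(m['xyz'])
    q=R.T@(np.array(p,float)-c); q=K@[q[0],-q[1],-q[2]]; return q[:2]/q[2]
E
python3 - <<'E'
from h import *
print(env.grip_point_offset, state())
for n in('scene','top','wrist'):
    im,m=snap(n,n+'0'); print(n,m)
a=np.vstack([cv2.imread(f'pics/{n}0.png') for n in('top',)])
cv2.imwrite('pics/top0b.png',cv2.resize(a,(800,600),interpolation=cv2.INTER_CUBIC))
E
```

```text
pics
171.3 {'t': 0.0, 'joints': array([ 1.13543068e+00,  4.91551220e-01,  1.55947584e+00,  1.99257182e-05,
        1.09166980e+00, -1.05601995e-01]), 'qvel': array([-1.99822681e-03,  1.84673770e-03, -2.82252576e-04, -1.61658820e-03,
       -5.08443010e-04, -6.98383794e-05]), 'tau': array([ 2.09457801e-03, -6.12650442e+01, -2.58174706e+01,  6.93418575e-02,
        4.83240956e-02, -8.76527156e-05]), 'eef_pos': array([202.34837514, 591.29503741, 404.15771981]), 'tcp_rot': array([-3.14145869e+00,  1.09619280e-03,  1.24102355e+00]), 'ft_force': array([-0.12139397, -0.52738153,  0.90045007]), 'moment': array([0.00992932, 0.03193263, 0.0485547 ]), 'opening': 0.9994663983133916}
scene {'K': array([[459.57570179,   0.        , 260.03282948],
       [  0.        , 459.57570179, 196.22625455],
       [  0.        ,   0.        ,   1.        ]]), 'xyz': array([1330.35396199, -124.00590782,  866.26296691]), 'rotation': array([7.87831246e-01, 3.56986031e-04, 1.41785100e+00])}
top {'K': array([[425.60409489,   0.        , 255.06950088],
       [  0.        , 425.60409489, 193.46117556],
       [  0.        ,   0.        ,   1.        ]]), 'xyz': array([ 447.35160422,  -10.54341867, 1178.81810297]), 'rotation': array([ 0.11631052,  0.0237508 , -1.57085845])}
wrist {'K': array([[307.45545804,   0.        , 257.88270919],
       [  0.        , 307.45545804, 192.66293799],
       [  0.        ,   0.        ,   1.        ]]), 'xyz': array([131.15241726, 616.0227939 , 383.75911268]), 'rotation': array([-0.27173072,  0.00134724,  1.24230482])}
```

View pics/top0b.png

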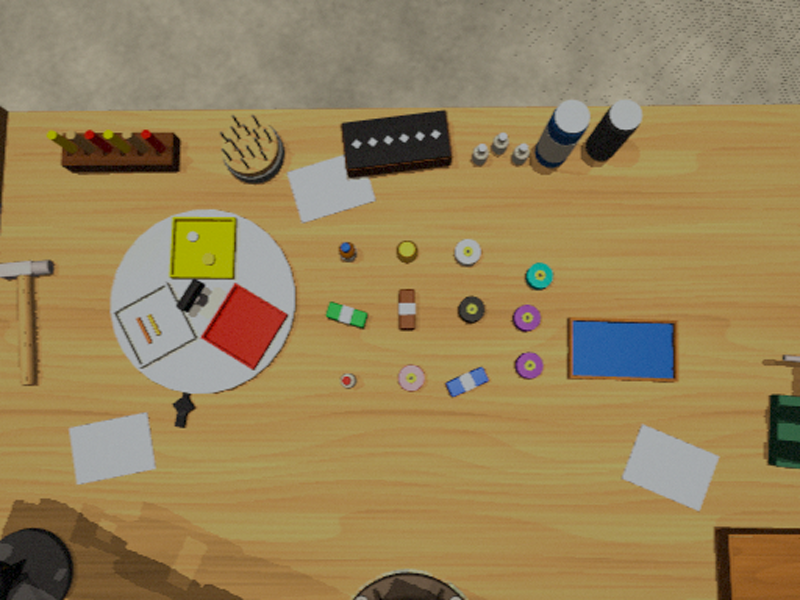

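View pics/scene0.png

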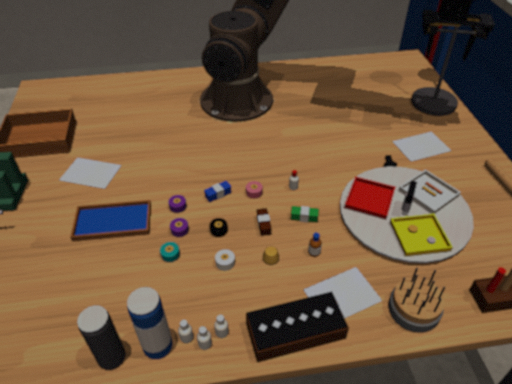

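```bash
cat > h.py <<'E'
import numpy as np, cv2
from scipy.spatial.transform import Rotation as Ro
from cell import state, read_camera, camera_model, job_done, env
def snap(n,f):
    m=camera_model(n); im=np.array(read_camera(n)); cv2.imwrite(f'pics/{f}.png',im[:,:,::-1]); return im,m
def RM(m): return Ro.from_euler('xyz',m['rotation']).as_matrix()
def pix2pt(m,u,v,z):
    c=np.array(m['xyz'])
    d=np.linalg.inv(m['K'])@[u,v,1]; d=RM(m)@np.array([d[0],-d[1],-d[2]])
    return c+d*(z-c[2])/d[2]
def pt2pix(m,p):
    q=RM(m).T@(np.array(p,float)-m['xyz']); q=np.array(m['K'])@[q[0],-q[1],-q[2]]; return q[:2]/q[2]
# hue ranges (OpenCV 0..180), min sat, min val
COL=dict(green=(45,75,120,50),red=((172,8),(170),80),blue=(105,125,150,60),yellow=(26,34,200,100))
def mask(im,h0,h1,s,v):
    H=cv2.cvtColor(im,cv2.COLOR_RGB2HSV).astype(int)
    hh=(H[...,0]>=h0)&(H[...,0]<=h1) if h0<=h1 else (H[...,0]>=h0)|(H[...,0]<=h1)
    return (hh&(H[...,1]>=s)&(H[...,2]>=v)).astype(np.uint8)
def blobs(mk,amin=15):
    n,l,st,c=cv2.connectedComponentsWithStats(mk)
    return [(c[i].round(1).tolist(),int(st[i,4]),cv2.minAreaRect(np.argwhere(l==i)[:,::-1].astype(np.float32))) for i in range(1,n) if st[i,4]>=amin]
E
python3 - <<'E'
from h import *
from cell import camera_model
im=cv2.imread('pics/top0.png')[:,:,::-1].copy(); m=camera_model('top')
print('pointer tip?',pix2pt(m,118,253,12))
for nm,a,z in(('green',(45,75,120,50),28),('red',(172,6,170,80),24),('blue',(105,125,150,60),10),('yellow',(26,34,200,100),24)):
    for c,A,r in blobs(mask(im,*a)):
        print(nm,c,A,pix2pt(m,*c,z)[:2].round(0),[pix2pt(m,*q,z)[:2].round(0).tolist() for q in cv2.boxPoints(r)] if A>60 else '')
for nm,u,v,z in(('green',222,201.5,28),('brown',260.5,198,28),('black',301.5,198,24),('white',299,161.5,24),('amber',222,159,65),('platec',130,193,20),('handle',122,189,95)):
    p=pix2pt(m,u,v,z); print(nm,p.round(0),np.hypot(*p[:2]).round())
c=np.hstack([cv2.resize(im[x:x+75,y:y+100],(400,300),interpolation=cv2.INTER_CUBIC) for x,y in((145,205),(155,255))]+[])
c2=np.hstack([cv2.resize(im[130:280,60:200],(400,300),interpolation=cv2.INTER_CUBIC),cv2.resize(im[190:250,355:440],(400,300),interpolation=cv2.INTER_CUBIC)])
cv2.imwrite('pics/c1.png',np.vstack([c,c2])[:,:,::-1])
E
```

```text
pointer tip? [420.69901738 392.48649707  12.        ]
green [213.2, 198.6] 80 [568. 131.] [[558.0, 145.0], [584.0, 137.0], [578.0, 117.0], [551.0, 126.0]]
green [229.2, 203.5] 93 [555.  87.] [[546.0, 103.0], [572.0, 94.0], [564.0, 71.0], [538.0, 80.0]]
green [506.5, 256.4] 18 [ 413. -647.] 
green [502.1, 275.3] 70 [ 364. -632.] [[380.0, -620.0], [380.0, -654.0], [349.0, -652.0], [349.0, -618.0]]
green [502.7, 295.2] 21 [ 312. -631.] 
red [56.8, 86.0] 29 [892. 582.] 
red [93.1, 85.7] 26 [892. 477.] 
red [156.1, 208.5] 1596 [542. 288.] [[522.0, 363.0], [619.0, 307.0], [562.0, 213.0], [466.0, 269.0]]
red [221.3, 243.1] 18 [448. 108.] 
blue [220.8, 158.0] 21 [684. 113.] 
blue [398.3, 223.3] 2177 [ 501. -373.] [[457.0, -284.0], [551.0, -290.0], [545.0, -463.0], [452.0, -456.0]]
yellow [68.8, 85.6] 32 [893. 547.] 
yellow [33.0, 86.1] 30 [892. 650.] 
yellow [129.8, 158.4] 1424 [681. 365.] [[737.0, 426.0], [736.0, 310.0], [629.0, 307.0], [629.0, 421.0]]
green [560. 107.  28.] 570.0
brown [569.   2.  28.] 569.0
black [ 570. -110.   24.] 580.0
white [ 670. -104.   24.] 678.0
amber [670. 104.  65.] 678.0
platec [585. 362.  20.] 688.0
handle [587. 360.  95.] 688.0
```

View pics/c1.png

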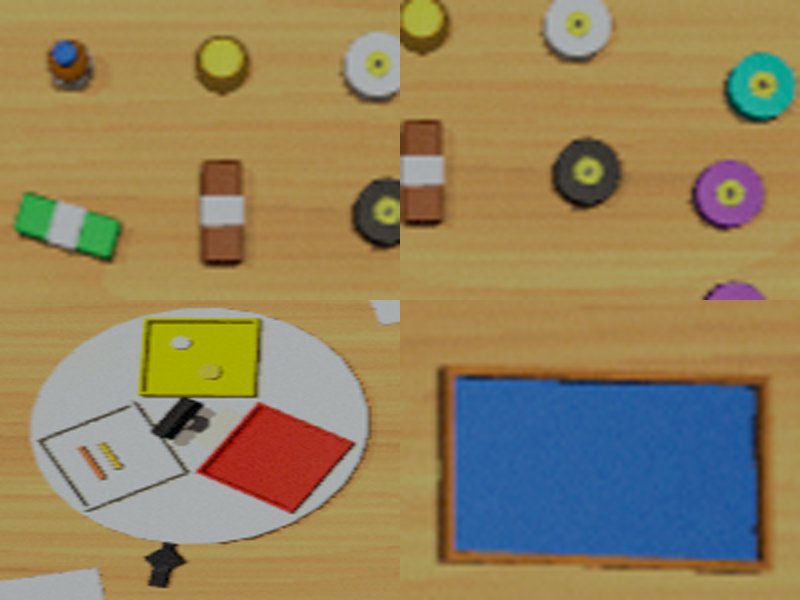

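Candidates for black_wheel (top-view pixels): charcoal (301,198), purple (337,203) and (339,233), teal (345,176), pink (263,242), white (299,161). The enlarged crop confirms that the charcoal one with the brass eyelet is the one meant. The carousel is on the left and the red bin has to turn about 69° clockwise. The bars show at (222,201) green and (260,198) brown, and the amber bottle at (222,159).

Next I move over the carousel to take a closer look.

Request:
arm_command(steps=[[-8.5,38.5,-4.5,0,0,12],[-8.5,38.5,-4.5,0,0,12],[-8.5,38.5,-4.5,0,0,12],[-8.5,38.5,-4.5,0,0,12],[-8.5,38.5,-4.5,0,0,12],[-8.5,38.5,-4.5,0,0,12],[-8.5,38.5,-4.5,0,0,12],[-8.5,38.5,-4.5,0,0,12],[-8.5,38.5,-4.5,0,0,12],[-8.5,38.5,-4.5,0,0,12],[-8.5,38.5,-4.5,0,0,12],[-8.5,38.5,-4.5,0,0,12]])

```text
t: 1.15
eef_pos: [539.9, 385.4, 449.2]
tcp_rot: [-3.141, 0.001, 1.029]
ft_force: [-0.6, -0.0, 0.1]
opening: 0.997
```

Run:
```python
from h import *
s=state(); im,m=snap('wrist','w1'); print(s['t'],s['eef_pos'],s['tcp_rot'],m['xyz'],m['rotation'])
np.save('w1.npy',[m],allow_pickle=True)
c,A,r=max(blobs(mask(im,172,6,150,60)),key=lambda b:b[1])
print('red floor',A,[pix2pt(m,*q,30)[:2].round(1).tolist() for q in cv2.boxPoints(r)])
cv2.imwrite('pics/w1b.png',cv2.resize(im,(800,600),interpolation=cv2.INTER_CUBIC)[:,:,::-1])
```

```text
1.15 [539.90626016 385.4072011  449.18052978] [-3.14101293e+00  5.31927340e-04  1.02934480e+00] [475.39282578 424.60033346 428.73909905] [-2.71342804e-01  8.43182318e-04  1.03070383e+00]
red floor 5976 [[466.5, 267.4], [522.6, 360.9], [619.6, 300.1], [559.3, 199.4]]
```

View pics/w1b.png

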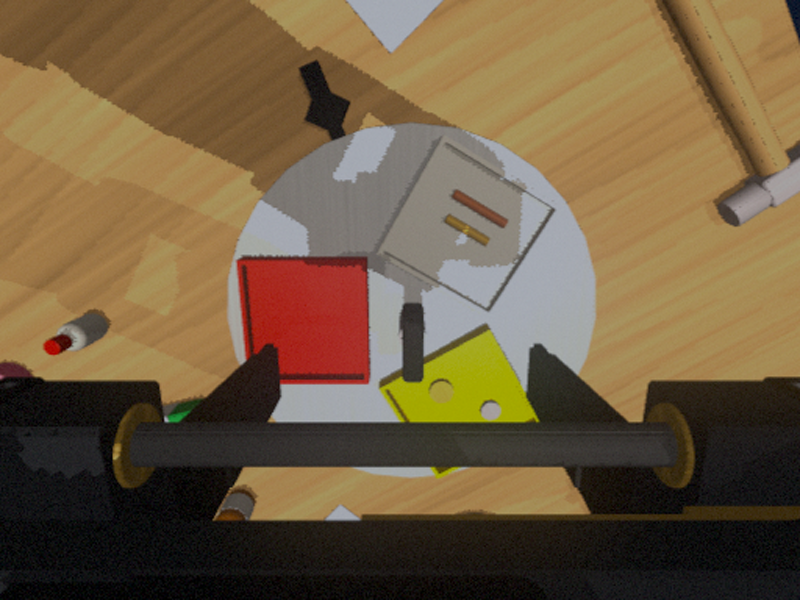

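Run:
```python
from h import *
m=np.load('w1.npy',allow_pickle=True)[0]; im=cv2.imread('pics/w1.png')[:,:,::-1].copy()
k=.64
P=lambda u,v,z:pix2pt(m,u*k,v*k,z)[:2]
rim=np.array([P(*q,20) for q in((228,290),(596,290),(412,123),(340,139),(500,138),(252,185),(578,205),(437,475),(300,430))])
A=np.c_[2*rim,np.ones(len(rim))]; s=np.linalg.lstsq(A,(rim**2).sum(1),rcond=None)[0]
ax=s[:2]; print('axis',ax,'R',np.sqrt(s[2]+ax@ax),np.hypot(*(rim-ax).T).round(0))
for v in(325,330,381): print('handle v',v,P(402,v,95),P(424,v,95))
g=im.max(2); d=(g<50).astype(np.uint8)
x0,x1,y0,y1=int(285*k),int(370*k),int(50*k),int(142*k)
q=np.argwhere(d[y0:y1,x0:x1])+[y0,x0]
p=np.array([pix2pt(m,b,a,12)[:2] for a,b in q]); c=p.mean(0)
w=np.linalg.eigh(np.cov(p.T))[1][:,1]; w=w*np.sign(w[0])
print('pointer c',c,len(p),'pca deg',np.degrees(np.arctan2(w[1],w[0])),'from axis',np.degrees(np.arctan2(*(ax-c)[::-1])),np.hypot(*(ax-c)))
t=P(311,65,12);print('tail',np.degrees(np.arctan2(*(ax-t)[::-1])),np.hypot(*(ax-t)))
e=np.array([[466.5,267.4],[522.6,360.9],[619.6,300.1],[559.3,199.4]])
for a,b in((e[0],e[1]),(e[3],e[2])): print('red',np.degrees(np.arctan2(*(b-a)[::-1])))
print('rc',e.mean(0), np.degrees(np.arctan2(*(ax-e.mean(0))[::-1])),np.hypot(*(ax-e.mean(0))))
```

```text
axis [586.9512903  367.17038701] R 163.88771178457384 [163. 162. 159. 159. 164. 174. 167. 168. 158.]
handle v 325 [570.12617223 366.67141739] [578.39436866 380.47074075]
handle v 330 [573.43555095 364.68489708] [581.72796096 378.52493815]
handle v 381 [608.33907409 343.73336393] [616.88681258 358.00287708]
pointer c [398.17279915 395.47275078] 790 pca deg -8.084195138372294 from axis -8.526488281158665 190.88829853065735
tail -9.153492141751627 219.0107831613448
red 59.03624346792647
red 59.08647353645467
rc [542.   281.95] 62.18964905671347 96.3490158783145
```

Request:
arm_command(steps=[[0.8,5.1,4,0,0,0],[0.8,5.1,8,0,0,0],[0.8,5.1,11,0,0,0],[0.8,5.1,14,0,0,0],[0.8,5.1,16,0,0,0],[0.8,5.1,18,0,0,0],[0.8,5.1,19,0,0,0],[0.8,5.1,19,0,0,0],[0.8,5.1,19,0,0,0]])

```text
t: 1.95
eef_pos: [586.5, 367.7, 260.2]
tcp_rot: [-3.142, -0.0, 1.033]
ft_force: [-0.4, 0.6, 0.3]
opening: 0.997
```

Request:
arm_command(steps=[[0,0,0,0,0,0],[0,0,0,0,0,0],[0,0,0,0,0,0],[0,0,0,0,0,0],[0,0,0,0,0,0],[0,0,0,0,0,0],[0,0,0,0,0,0],[0,0,0,0,0,0],[0,0,0,0,0,0]], jaw=0)

```text
t: 2.7
eef_pos: [587.0, 366.9, 259.7]
tcp_rot: [-3.142, -0.0, 1.032]
ft_force: [-0.6, -0.2, 0.2]
opening: 0.426
```

Request:
arm_command(steps=[[0,0,0,0,0,0],[0,0,0,0,0,0],[0,0,0,0,0,0],[0,0,0,0,0,0],[0,0,0,0,0,0],[0,0,0,0,0,0],[0,0,0,0,0,0],[0,0,0,0,0,0]])

```text
t: 3.37
eef_pos: [586.5, 366.0, 260.0]
tcp_rot: [-3.141, 0.003, 1.031]
ft_force: [-7.9, -9.4, 6.9]
opening: 0.167
```

Request:
arm_command(steps=[[0,0,0,0,0,3],[0,0,0,0,0,8],[0,0,0,0,0,14],[0,0,0,0,0,20],[0,0,0,0,0,26],[0,0,0,0,0,32],[0,0,0,0,0,38],[0,0,0,0,0,44],[0,0,0,0,0,50],[0,0,0,0,0,55],[0,0,0,0,0,58],[0,0,0,0,0,60]])

```text
t: 4.37
eef_pos: [588.5, 367.1, 260.1]
tcp_rot: [-3.139, -0.006, -0.019]
ft_force: [13.6, 4.0, -4.9]
opening: 0.164
```

Request:
arm_command(steps=[[0,0,0,0,0,3],[0,0,0,0,0,6],[0,0,0,0,0,8],[0,0,0,0,0,8],[0,0,0,0,0,8],[0,0,0,0,0,8]])

```text
t: 4.87
eef_pos: [588.8, 367.0, 260.1]
tcp_rot: [-3.138, -0.006, -0.156]
ft_force: [16.0, 2.7, -5.4]
opening: 0.17
```

Request:
arm_command(steps=[[0,0,0,0,0,0],[0,0,0,0,0,0],[0,0,0,0,0,0],[0,0,0,0,0,0],[0,0,0,0,0,0],[0,0,0,0,0,0],[0,0,0,0,0,0],[0,0,0,0,0,0]], jaw=9.5)

```text
t: 5.53
eef_pos: [587.0, 366.9, 259.6]
tcp_rot: [3.142, 0.0, -0.155]
ft_force: [1.1, 0.4, -0.0]
opening: 0.671
```

Request:
arm_command(steps=[[0,0,-4,0,0,0],[0,0,-8,0,0,0],[0,-2,-12,0,0,0],[0,-6,-16,0,0,0],[0,-8,-19,0,0,0],[0,-8,-19,0,0,0],[0,-8,-19,0,0,0],[0,-8,-19,0,0,0]])

```text
t: 6.2
eef_pos: [599.1, 445.9, 449.1]
tcp_rot: [3.141, 0.0, -0.155]
ft_force: [-0.5, -0.7, -0.3]
opening: 1.001
```

Run:
```python
from h import *
s=state(); im,m=snap('wrist','w2'); print(s['t'],s['eef_pos'],s['tcp_rot'])
np.save('w2.npy',[m],allow_pickle=True)
c,A,r=max(blobs(mask(im,172,6,150,60)),key=lambda b:b[1])
e=np.array([pix2pt(m,*q,30)[:2] for q in cv2.boxPoints(r)])
print('red floor',A,e.round(1).tolist(),e.mean(0),[np.degrees(np.arctan2(*(e[(i+1)%4]-e[i])[::-1])).round(1) for i in range(4)])
cv2.imwrite('pics/w2b.png',cv2.resize(im,(800,600),interpolation=cv2.INTER_CUBIC)[:,:,::-1])
```

```text
6.2 [599.07379283 445.88532502 449.09955492] [ 3.14119888e+00  2.45023030e-04 -1.54686557e-01]
red floor 5287 [[454.4, 443.1], [562.7, 426.4], [542.5, 312.5], [426.0, 330.5]] [496.41632858 378.15438299] [np.float64(-8.8), np.float64(-100.0), np.float64(171.2), np.float64(75.9)]
```

View pics/w2b.png

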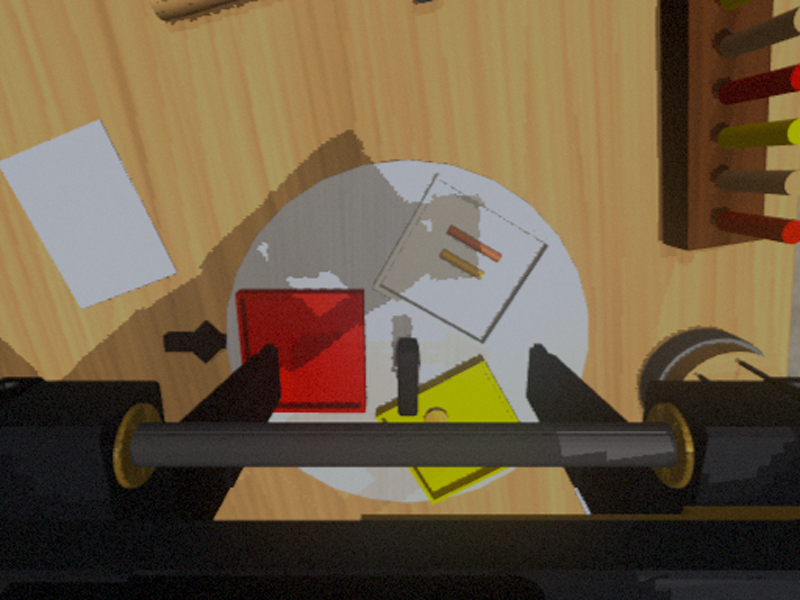

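Request:
arm_command(steps=[[8.5,43.8,0,0,0,-99],[8.5,43.8,0,0,0,-99],[8.5,43.8,0,0,0,-99],[8.5,43.8,0,0,0,-99],[8.5,43.8,0,0,0,-99],[8.5,43.8,0,0,0,-99],[8.5,43.8,0,0,0,-99],[8.5,43.8,0,0,0,-99],[8.5,43.8,0,0,0,-99],[8.5,43.8,0,0,0,-99],[8.5,43.8,0,0,0,-99],[8.5,43.8,0,0,0,-99]])

```text
t: 7.25
eef_pos: [615.0, -6.3, 448.0]
tcp_rot: [-3.139, 0.002, 1.314]
ft_force: [0.8, 0.2, -0.4]
opening: 1.002
```

Request:
arm_command(steps=[[0,0,0,0,0,-13],[0,0,0,0,0,-13],[0,0,0,0,0,-13],[0,0,0,0,0,-13]])

```text
t: 7.58
eef_pos: [615.2, -0.6, 448.5]
tcp_rot: [-3.139, -0.0, 1.536]
ft_force: [-0.6, 0.4, -0.1]
opening: 1.002
```

Run:
```python
from h import *
s=state(); im,m=snap('wrist','w3'); print(s['t'],s['eef_pos'],s['tcp_rot'])
np.save('w3.npy',[m],allow_pickle=True)
for n,p in dict(green=(560,107,28),brown=(569,2,28),black=(570,-110,24),white=(670,-104,24),amber=(670,104,65)).items(): print(n,pt2pix(m,p)/.64)
cv2.imwrite('pics/w3b.png',cv2.resize(im,(800,600),interpolation=cv2.INTER_CUBIC)[:,:,::-1])
```

```text
7.5833 [ 6.15186550e+02 -5.91066579e-01  4.48538616e+02] [-3.13943962e+00 -1.62407436e-04  1.53588918e+00]
green [532.71155462 189.46821401]
brown [403.85924225 205.14814282]
black [269.00521673 210.62577356]
white [287.94167331 324.88654515]
amber [535.72082499 332.71865548]
```

View pics/w3b.png

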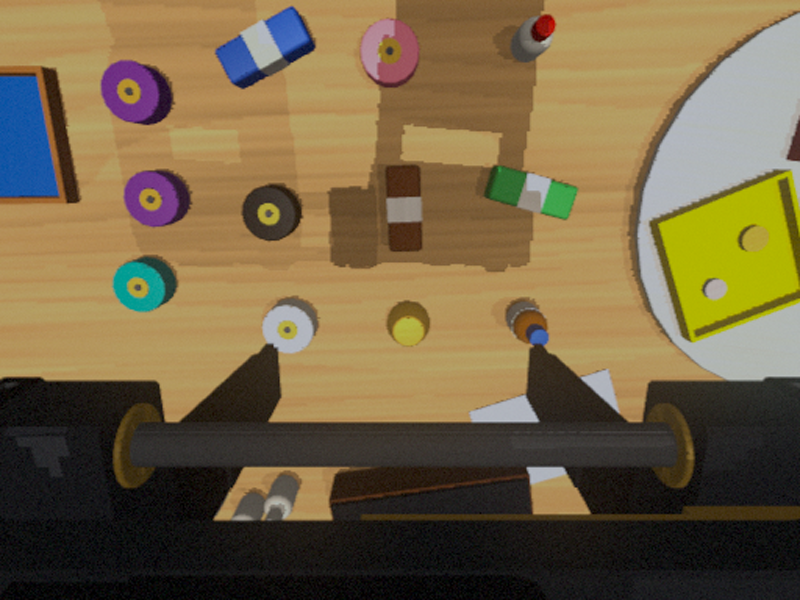

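Run:
```python
from h import *
m=np.load('w3.npy',allow_pickle=True)[0]; im=cv2.imread('pics/w3.png')[:,:,::-1].copy(); k=.64
P=lambda u,v,z:pix2pt(m,u*k,v*k,z)[:2].round(1)
print('black',P(268.5,214,24),'white',P(287.5,329,24),'cap',P(538,337,65))
print('brown ends',P(404,166,28),P(404,250,28),P(387,208,28),P(421,208,28))
g=[(c,A,r) for c,A,r in blobs(mask(im,45,75,100,40)) if A>100]
print(g)
ps=[P(*(np.array(c)/k),28) for c,A,r in g][:2]; print('green',ps,(ps[0]+ps[1])/2,np.degrees(np.arctan2(*(ps[1]-ps[0])[::-1])))
# eyelets
for c,A,r in blobs(mask(im,20,34,120,90),8):
    if 100<c[0]<230 and 100<c[1]<230 and A<60: print('eyelet',c,A,pix2pt(m,*c,24)[:2])
```

```text
black [ 572.7 -110.7] white [ 673.8 -104.8] cap [673.7 106. ]
brown ends [538.1   3.1] [606.    0.9] [570.8 -11.9] [571.8  16. ]
[([323.6, 118.3], 454, ((323.2452697753906, 118.14151000976562), (21.702966690063477, 22.115049362182617), 15.945395469665527)), ([357.7, 127.7], 378, ((357.7499694824219, 127.75000762939453), (17.076295852661133, 22.45216941833496), 18.43494987487793))]
green [array([555.6,  84.9]), array([568.7, 128.7])] [562.15 106.8 ] 73.34877233093381
eyelet [203.0, 153.7] 21 [595.85342998 -72.02770143]
eyelet [130.9, 172.2] 19 [ 617.39873493 -170.57383878]
eyelet [121.3, 173.0] 10 [ 618.05492746 -183.59382323]
eyelet [133.7, 196.5] 17 [ 651.27017044 -171.60696573]
eyelet [217.5, 195.1] 8 [653.12554738 -56.81744222]
eyelet [160.0, 203.2] 43 [ 662.04989387 -136.75865827]
eyelet [129.4, 201.8] 8 [ 658.62956037 -178.58992872]
eyelet [167.4, 219.2] 13 [ 685.73521681 -129.19386086]
eyelet [202.8, 215.6] 8 [682.07444546 -79.31598868]
eyelet [211.6, 217.2] 28 [684.84446113 -67.2400083 ]
eyelet [158.6, 218.8] 10 [ 684.73155011 -141.41477681]
eyelet [156.9, 224.5] 11 [ 693.12653561 -144.81779685]
```

Request:
arm_command(steps=[[0.1,-4.3,4,0,0,0],[0.1,-4.3,8,0,0,0],[0.1,-4.3,12,0,0,0],[0.1,-4.3,15,0,0,0],[0.1,-4.3,18,0,0,0],[0.1,-4.3,21,0,0,0],[0.1,-4.3,23,0,0,0],[0.1,-4.3,24.5,0,0,0],[0.1,-4.3,25.5,0,0,0],[0.1,-4.3,25.5,0,0,0],[0.1,-4.3,25.5,0,0,0]], jaw=6)

```text
t: 8.55
eef_pos: [572.6, 2.4, 194.7]
tcp_rot: [-3.141, -0.0, 1.539]
ft_force: [-0.1, 0.7, 0.1]
opening: 0.628
```

Request:
arm_command(steps=[[0,0,0,0,0,0],[0,0,0,0,0,0],[0,0,0,0,0,0],[0,0,0,0,0,0],[0,0,0,0,0,0],[0,0,0,0,0,0],[0,0,0,0,0,0],[0,0,0,0,0,0],[0,0,0,0,0,0]], jaw=0)

```text
t: 9.3
eef_pos: [572.7, 2.4, 195.1]
tcp_rot: [3.141, -0.0, 1.54]
ft_force: [-1.2, 1.1, 6.0]
opening: 0.293
```

Request:
arm_command(steps=[[0,0,-3,0,0,0],[0,0,-6,0,0,0],[0,0,-9,0,0,0],[0,0,-12,0,0,0],[0,0,-12,0,0,0]])

```text
t: 9.72
eef_pos: [573.3, 2.4, 319.8]
tcp_rot: [3.134, 0.001, 1.54]
ft_force: [1.0, -0.6, -0.2]
opening: 0.294
```

Request:
arm_command(steps=[[8,-2,0,0,0,2],[18,-4.5,0,0,0,4],[35.3,-9.1,0,0,0,7],[35.3,-9.1,0,0,0,7],[35.3,-9.1,0,0,0,7],[35.3,-9.1,0,0,0,7],[35.3,-9.1,0,0,0,7],[35.3,-9.1,0,0,0,7],[35.3,-9.1,0,0,0,7],[35.3,-9.1,0,0,0,7],[35.3,-9.1,0,0,0,7],[35.3,-9.1,0,0,0,7]])

```text
t: 10.72
eef_pos: [492.4, 357.7, 314.0]
tcp_rot: [-3.141, 0.001, 1.418]
ft_force: [-0.4, -0.8, -1.3]
opening: 0.293
```

Request:
arm_command(steps=[[0,0,0,0,0,0],[0,0,0,0,0,0],[0,0,0,0,0,0],[0,0,3,0,0,0],[0,0,5,0,0,0],[0,0,5,0,0,0],[0,0,5,0,0,0]])

```text
t: 11.3
eef_pos: [492.8, 357.6, 264.4]
tcp_rot: [-3.14, 0.001, 1.417]
ft_force: [0.2, 0.1, -0.6]
opening: 0.295
```

Run:
```python
from h import *
s=state(); im,m=snap('wrist','w4'); print(s['t'],s['eef_pos'],s['tcp_rot'],s['ft_force'])
np.save('w4.npy',[m],allow_pickle=True)
B=np.array([496,380]);u=np.array([.988,-.155]);v=np.array([.155,.988])
b=cv2.resize(im,(800,600),interpolation=cv2.INTER_CUBIC)[:,:,::-1].copy()
q=np.array([pt2pix(m,[*(B+x*u+y*v),36])/.64 for x,y in((-50,-52),(50,-52),(50,52),(-50,52))]).astype(int)
cv2.polylines(b,[q],True,(255,255,0),1)
cv2.imwrite('pics/w4b.png',b)
```

```text
11.3 [492.82788413 357.55175464 264.43564705] [-3.14025692e+00  1.01998702e-03  1.41713575e+00] [ 0.17738494  0.06162369 -0.56615831]
```

View pics/w4b.png

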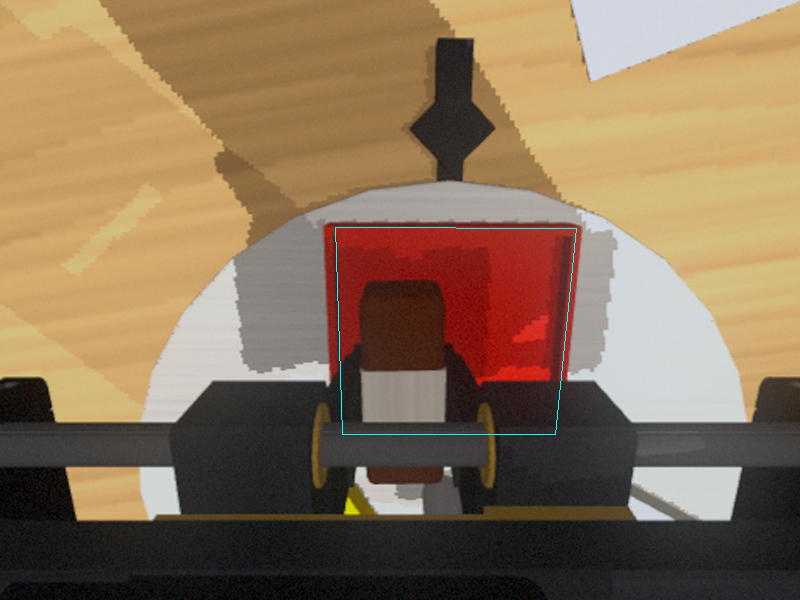

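Request:
arm_command(steps=[[0.2,0,1.5,0,0,0],[0.2,0,3,0,0,0],[0.2,0,4,0,0,0],[0.2,0,4.5,0,0,0],[0.2,0,4.5,0,0,0],[0.2,0,4.5,0,0,0]])

```text
t: 11.85
eef_pos: [493.1, 360.1, 220.4]
tcp_rot: [3.141, -0.001, 1.418]
ft_force: [0.8, 1.0, -1.0]
opening: 0.294
```

Request:
arm_command(steps=[[0,0,0,0,0,0],[0,0,0,0,0,0],[0,0,0,0,0,0],[0,0,0,0,0,0]], jaw=3.4)

```text
t: 12.18
eef_pos: [492.9, 360.0, 220.2]
tcp_rot: [3.141, -0.0, 1.418]
ft_force: [0.2, -0.2, -0.1]
opening: 0.356
```

Request:
arm_command(steps=[[0,0,-1,0,0,0],[0,0,-3,0,0,0],[0,0,-6,0,0,0],[0,0,-10,0,0,0],[0,0,-14,0,0,0],[0,0,-18,0,0,0],[0,0,-20,0,0,0],[0,0,-20,0,0,0]])

```text
t: 12.85
eef_pos: [492.6, 359.9, 425.9]
tcp_rot: [3.135, -0.006, 1.418]
ft_force: [0.2, -0.4, 0.8]
opening: 0.357
```

Run:
```python
from h import *
s=state(); im,m=snap('wrist','w5'); print(s['t'],s['eef_pos'],s['tcp_rot'],s['ft_force'])
np.save('w5.npy',[m],allow_pickle=True)
B=np.array([496,380]);u=np.array([.988,-.155]);v=np.array([.155,.988])
b=cv2.resize(im,(800,600),interpolation=cv2.INTER_CUBIC)[:,:,::-1].copy()
q=np.array([pt2pix(m,[*(B+x*u+y*v),36])/.64 for x,y in((-50,-52),(50,-52),(50,52),(-50,52))]).astype(int)
cv2.polylines(b,[q],True,(255,255,0),1)
cv2.imwrite('pics/w5b.png',b)
```

```text
12.85 [492.58223115 359.91554791 425.90457469] [ 3.134772   -0.00554324  1.41809737] [ 0.23453971 -0.41756084  0.80839019]
```

View pics/w5b.png

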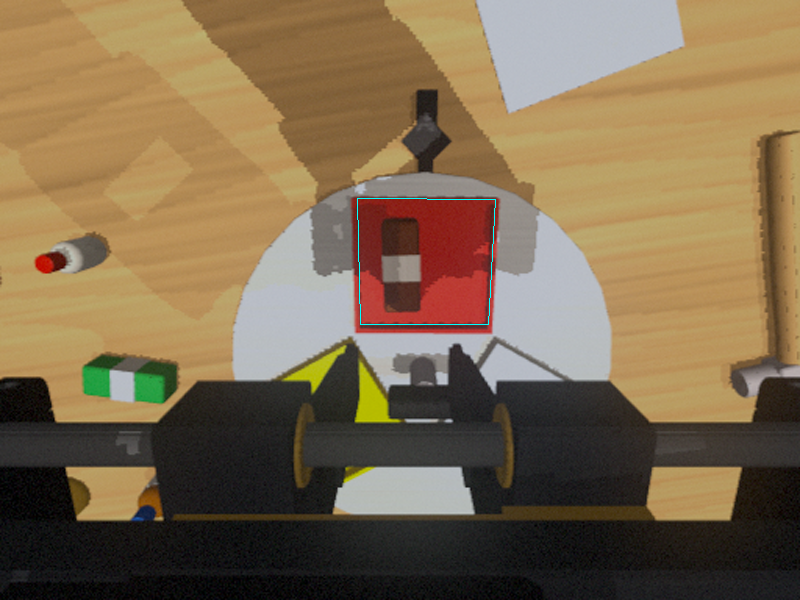

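Request:
arm_command(steps=[[-45.3,15.1,5,0,0,90],[-45.3,15.1,5,0,0,90],[-45.3,15.1,5,0,0,90],[-45.3,15.1,5,0,0,90],[-45.3,15.1,5,0,0,90],[-45.3,15.1,5,0,0,90],[-45.3,15.1,5,0,0,90],[-45.3,15.1,5,0,0,90],[-45.3,15.1,5,0,0,90],[-45.3,15.1,5,0,0,90],[-45.3,15.1,5,0,0,90],[-45.3,15.1,5,0,0,90]], jaw=8)

```text
t: 13.9
eef_pos: [573.0, -114.6, 368.1]
tcp_rot: [-3.141, 0.002, -0.09]
ft_force: [-0.4, -0.2, -0.1]
opening: 0.844
```

Request:
arm_command(steps=[[0,0,0,0,0,6],[0,0,0,0,0,6],[0,0,0,0,0,6],[0,0,0,0,0,6]])

```text
t: 14.23
eef_pos: [572.9, -110.0, 369.3]
tcp_rot: [-3.141, 0.001, -0.182]
ft_force: [-0.1, 0.3, 1.0]
opening: 0.839
```

Request:
arm_command(steps=[[0,0.1,4,0,0,0],[0,0.1,8,0,0,0],[0,0.1,11,0,0,0],[0,0.1,14,0,0,0],[0,0.1,16,0,0,0],[0,0.1,17.2,0,0,0],[0,0.1,17.7,0,0,0],[0,0.1,17.7,0,0,0]])

```text
t: 14.9
eef_pos: [573.0, -111.2, 192.3]
tcp_rot: [-3.141, 0.001, -0.185]
ft_force: [-0.3, -0.0, 1.6]
opening: 0.842
```

Request:
arm_command(steps=[[0,0,0,0,0,0],[0,0,0,0,0,0],[0,0,0,0,0,0],[0,0,0,0,0,0],[0,0,0,0,0,0],[0,0,0,0,0,0],[0,0,0,0,0,0],[0,0,0,0,0,0],[0,0,0,0,0,0]], jaw=0)

```text
t: 15.65
eef_pos: [572.9, -111.7, 193.1]
tcp_rot: [-3.142, -0.0, -0.187]
ft_force: [-1.4, -1.1, 6.5]
opening: 0.478
```

Request:
arm_command(steps=[[0,0,-3,0,0,0],[0,0,-6,0,0,0],[0,0,-9,0,0,0],[0,0,-12,0,0,0],[0,0,-12,0,0,0],[0,0,-12,0,0,0]])

```text
t: 16.15
eef_pos: [572.9, -111.7, 314.0]
tcp_rot: [3.141, -0.003, -0.187]
ft_force: [-0.9, 0.2, -1.7]
opening: 0.477
```

Request:
arm_command(steps=[[-4,-11,0,0,0,-2],[-8,-22,0,0,0,-2],[-17.6,-49.5,0,0,0,-2],[-17.6,-49.5,0,0,0,-2],[-17.6,-49.5,0,0,0,-2],[-17.6,-49.5,0,0,0,-2],[-17.6,-49.5,0,0,0,-2],[-17.6,-49.5,0,0,0,-2],[-17.6,-49.5,0,0,0,-2],[-17.6,-49.5,0,0,0,-2],[-17.6,-49.5,0,0,0,-2],[-17.6,-49.5,0,0,0,-2]])

```text
t: 17.15
eef_pos: [494.8, 384.3, 310.9]
tcp_rot: [3.14, 0.002, -0.152]
ft_force: [0.3, -0.5, -0.4]
opening: 0.479
```

Request:
arm_command(steps=[[0,-1.5,0,0,0,0],[0,-1.5,0,0,0,0],[0,-1.5,0,0,0,0]])

```text
t: 17.4
eef_pos: [497.6, 397.5, 310.8]
tcp_rot: [3.14, 0.002, -0.15]
ft_force: [-0.6, -1.2, -0.5]
opening: 0.477
```

Request:
arm_command(steps=[[-0.7,-0.8,0,0,0,0],[-0.7,-0.8,3,0,0,0],[-0.7,-0.8,5,0,0,0],[-0.7,-0.8,6.5,0,0,0],[-0.7,-0.8,8,0,0,0],[-0.7,-0.8,9,0,0,0],[-0.7,-0.8,9.2,0,0,0],[-0.7,-0.8,9.2,0,0,0]])

```text
t: 18.07
eef_pos: [492.4, 405.6, 220.3]
tcp_rot: [3.141, 0.001, -0.153]
ft_force: [-0.9, 0.3, -0.6]
opening: 0.48
```

Request:
arm_command(steps=[[0,0,0,0,0,0],[0,0,0,0,0,0],[0,0,0,0,0,0],[0,0,0,0,0,0]], jaw=5)

```text
t: 18.4
eef_pos: [492.4, 406.2, 221.5]
tcp_rot: [-3.141, -0.001, -0.152]
ft_force: [0.0, -0.6, -0.2]
opening: 0.528
```

Request:
arm_command(steps=[[0,0,-1,0,0,0],[0,0,-3,0,0,0],[0,0,-6,0,0,0],[0,0,-10,0,0,0],[0,0,-14,0,0,0],[0,0,-18,0,0,0],[0,0,-20,0,0,0],[0,0,-20,0,0,0]])

```text
t: 19.07
eef_pos: [492.0, 406.0, 427.3]
tcp_rot: [-3.135, -0.007, -0.152]
ft_force: [0.5, -0.3, 0.1]
opening: 0.525
```

Run:
```python
from h import *
s=state(); im,m=snap('wrist','w6'); print(s['t'],s['eef_pos'],s['tcp_rot'],s['ft_force'])
cv2.imwrite('pics/w6b.png',cv2.resize(im,(800,600),interpolation=cv2.INTER_CUBIC)[:,:,::-1])
```

```text
19.0667 [492.0379973  406.03390314 427.30144224] [-3.13527982 -0.00680073 -0.15179487] [ 0.53937117 -0.30597985  0.13797775]
```

View pics/w6b.png

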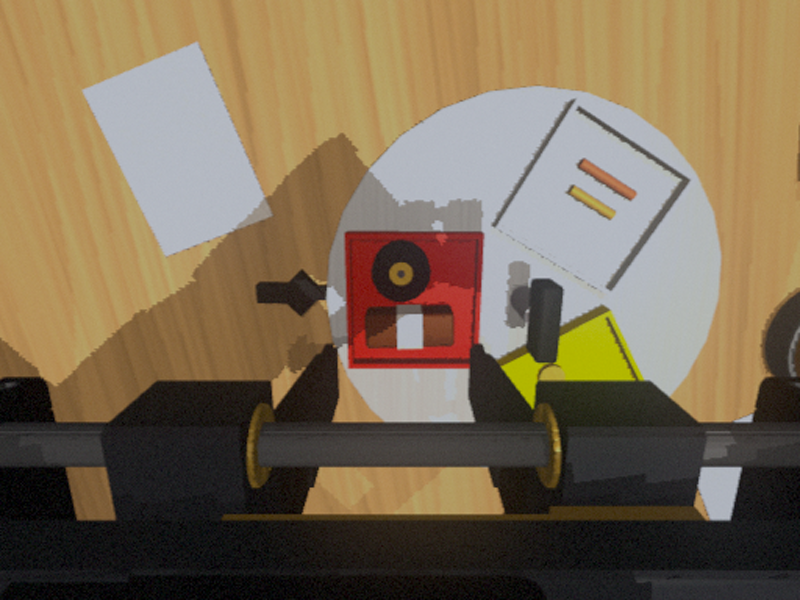

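The bin now holds the brown bar (409,327) and the black wheel (400,272). Both lie flat with a gap between them, and the pointer is aligned. The white wheel is next.

Request:
arm_command(steps=[[25.7,47.7,5,0,0,-7],[25.7,47.7,5,0,0,-7],[25.7,47.7,5,0,0,-7],[25.7,47.7,5,0,0,-7],[25.7,47.7,5,0,0,-7],[25.7,47.7,5,0,0,-7],[25.7,47.7,5,0,0,-7],[25.7,47.7,5,0,0,-7],[25.7,47.7,5,0,0,-7],[25.7,47.7,5,0,0,-7],[25.7,47.7,5,0,0,-7],[25.7,47.7,5,0,0,-7]], jaw=8)

```text
t: 20.12
eef_pos: [659.3, -64.2, 373.6]
tcp_rot: [-3.141, 0.002, -0.03]
ft_force: [1.2, 0.0, 0.7]
opening: 0.841
```

Request:
arm_command(steps=[[0,2,0,0,0,0],[0,2,0,0,0,0],[0,2,0,0,0,0],[0,2,0,0,0,0]])

```text
t: 20.45
eef_pos: [658.3, -81.4, 374.3]
tcp_rot: [-3.141, 0.001, -0.03]
ft_force: [-0.5, 0.2, 0.1]
opening: 0.839
```

Request:
arm_command(steps=[[1.6,2.3,3,0,0,0],[1.6,2.3,7,0,0,0],[1.6,2.3,11,0,0,0],[1.6,2.3,14,0,0,0],[1.6,2.3,16,0,0,0],[1.6,2.3,17.4,0,0,0],[1.6,2.3,18.1,0,0,0],[1.6,2.3,18.1,0,0,0],[1.6,2.3,18.1,0,0,0]])

```text
t: 21.2
eef_pos: [674.2, -105.1, 194.8]
tcp_rot: [3.141, -0.001, -0.029]
ft_force: [-0.0, -0.5, 0.2]
opening: 0.843
```

Request:
arm_command(steps=[[0,0,0,0,0,0],[0,0,0,0,0,0],[0,0,0,0,0,0],[0,0,0,0,0,0],[0,0,0,0,0,0],[0,0,0,0,0,0],[0,0,0,0,0,0],[0,0,0,0,0,0],[0,0,0,0,0,0]], jaw=0)

```text
t: 21.95
eef_pos: [673.9, -105.7, 194.1]
tcp_rot: [3.142, -0.0, -0.03]
ft_force: [-1.0, -0.5, 3.7]
opening: 0.478
```

Request:
arm_command(steps=[[0,0,-3,0,0,0],[0,0,-6,0,0,0],[0,0,-9,0,0,0],[0,0,-12,0,0,0],[0,0,-12,0,0,0],[0,0,-12,0,0,0]])

```text
t: 22.45
eef_pos: [673.9, -105.6, 315.4]
tcp_rot: [3.141, -0.003, -0.03]
ft_force: [-0.0, -0.7, -1.3]
opening: 0.479
```

Request:
arm_command(steps=[[-16.5,27.2,0,0,0,0],[-16.5,27.2,0,0,0,0],[-16.5,27.2,0,0,0,0],[-16.5,27.2,0,0,0,0],[-16.5,27.2,0,0,0,0],[-16.5,27.2,0,0,0,0],[-16.5,27.2,0,0,0,0],[-16.5,27.2,0,0,0,0],[-16.5,27.2,0,0,0,0],[-16.5,27.2,0,0,0,0],[-16.5,27.2,0,0,0,0]])

```text
t: 23.37
eef_pos: [500.9, -372.3, 312.7]
tcp_rot: [-3.14, 0.001, -0.03]
ft_force: [0.5, 1.2, -1.2]
opening: 0.476
```

Run:
```python
from h import *
s=state(); im,m=snap('wrist','w7'); print(s['t'],s['eef_pos'],s['tcp_rot'],s['ft_force'])
np.save('w7.npy',[m],allow_pickle=True)
cv2.imwrite('pics/w7b.png',cv2.resize(im,(800,600),interpolation=cv2.INTER_CUBIC)[:,:,::-1])
```

```text
23.3667 [ 500.92918069 -372.27410075  312.65439157] [-3.14009993e+00  1.33839922e-03 -3.00093434e-02] [ 0.53111953  1.1730797  -1.2004876 ]
```

View pics/w7b.png

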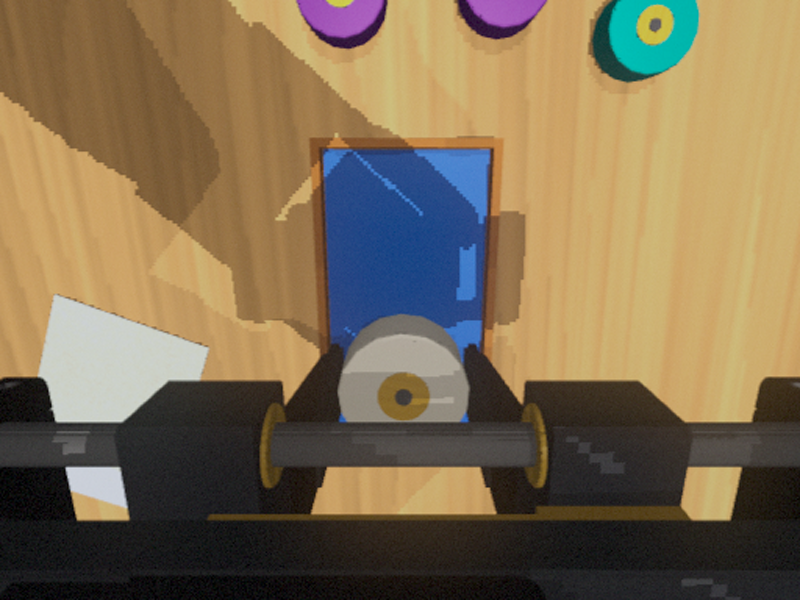

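Run:
```python
from h import *
m=np.load('w7.npy',allow_pickle=True)[0];k=.64
P=lambda u,v,z:pix2pt(m,u*k,v*k,z)[:2].round(1)
a,b=P(311,139,17),P(503,139,17); print(a,b,np.linalg.norm(a-b))
print('inner rim',P(321,149,17),P(493,149,17),'left low',P(329,340,17),'right',P(484,340,17))
e=(b-a)/np.linalg.norm(b-a); n=np.array([-e[1],e[0]]); print('yaw',np.degrees(np.arctan2(e[1],e[0])),'centre',(a+b)/2-n*93)
```

```text
[ 453.5 -279.9] [ 557.9 -282.9] 104.44309455392441
inner rim [ 458.6 -285.3] [ 552.6 -288. ] left low [ 455.2 -396.1] right [ 549.5 -398.7]
yaw -1.6459774975640482 centre [ 503.02868888 -374.36162701]
```

Request:
arm_command(steps=[[0.1,0.1,3,0,0,0],[0.1,0.1,6,0,0,0],[0.1,0.1,8,0,0,0],[0.1,0.1,9.5,0,0,0],[0.1,0.1,10.7,0,0,0],[0.1,0.1,11.2,0,0,0],[0.1,0.1,11.2,0,0,0],[0.1,0.1,11.2,0,0,0]])

```text
t: 24.08
eef_pos: [502.3, -373.4, 202.2]
tcp_rot: [3.141, -0.0, -0.029]
ft_force: [-0.6, -0.4, 0.3]
opening: 0.478
```

Request:
arm_command(steps=[[0,0,0,0,0,0],[0,0,0,0,0,0],[0,0,0,0,0,0],[0,0,0,0,0,0]], jaw=5.3)

```text
t: 24.42
eef_pos: [501.9, -373.7, 202.4]
tcp_rot: [3.141, -0.001, -0.03]
ft_force: [0.3, 0.3, -0.0]
opening: 0.557
```

Request:
arm_command(steps=[[0,0,-1,0,0,0],[0,0,-3,0,0,0],[0,0,-6,0,0,0],[0,0,-10,0,0,0],[0,0,-14,0,0,0],[0,0,-14,0,0,0],[0,0,-14,0,0,0]])

```text
t: 25.0
eef_pos: [501.7, -373.6, 345.0]
tcp_rot: [3.138, -0.004, -0.03]
ft_force: [-0.1, -0.1, -0.1]
opening: 0.554
```

Request:
arm_command(steps=[[4.6,-48.2,0,0,0,15],[4.6,-48.2,0,0,0,15],[4.6,-48.2,0,0,0,15],[4.6,-48.2,0,0,0,15],[4.6,-48.2,0,0,0,15],[4.6,-48.2,0,0,0,15],[4.6,-48.2,0,0,0,15],[4.6,-48.2,0,0,0,15],[4.6,-48.2,0,0,0,15],[4.6,-48.2,0,0,0,15],[4.6,-48.2,0,0,0,15],[4.6,-48.2,0,0,0,15]], jaw=6)

```text
t: 26.0
eef_pos: [561.8, 110.1, 340.9]
tcp_rot: [3.141, 0.002, -0.29]
ft_force: [0.3, 0.8, 0.3]
opening: 0.633
```

Request:
arm_command(steps=[[0,0,0,0,0,0],[0,0,0,0,0,0]])

```text
t: 26.17
eef_pos: [561.8, 108.0, 340.8]
tcp_rot: [3.141, 0.002, -0.289]
ft_force: [0.3, -0.0, -0.2]
opening: 0.633
```

Descending 14.7 cm to the green bar.

Request:
arm_command(steps=[[0,0.1,3,0,0,0],[0,0.1,7,0,0,0],[0,0.1,10,0,0,0],[0,0.1,12.5,0,0,0],[0,0.1,14,0,0,0],[0,0.1,14.7,0,0,0],[0,0.1,14.7,0,0,0],[0,0.1,14.7,0,0,0]])

```text
t: 26.83
eef_pos: [562.0, 105.1, 195.1]
tcp_rot: [3.142, 0.0, -0.292]
ft_force: [-0.7, 0.7, 0.3]
opening: 0.633
```

Request:
arm_command(steps=[[0,0,0,0,0,0],[0,0,0,0,0,0],[0,0,0,0,0,0],[0,0,0,0,0,0],[0,0,0,0,0,0],[0,0,0,0,0,0],[0,0,0,0,0,0],[0,0,0,0,0,0],[0,0,0,0,0,0]], jaw=0)

```text
t: 27.58
eef_pos: [561.9, 105.9, 195.2]
tcp_rot: [-3.141, -0.0, -0.291]
ft_force: [-0.0, -0.1, 5.8]
opening: 0.295
```

Request:
arm_command(steps=[[0,0,-3,0,0,0],[0,0,-6,0,0,0],[0,0,-9,0,0,0],[0,0,-12,0,0,0],[0,0,-12,0,0,0],[0,0,-12,0,0,0]])

```text
t: 28.08
eef_pos: [561.8, 105.9, 316.0]
tcp_rot: [-3.141, -0.003, -0.291]
ft_force: [-0.4, -0.1, -1.9]
opening: 0.293
```

Request:
arm_command(steps=[[6.6,42.3,0,0,0,75],[6.6,42.3,0,0,0,75],[6.6,42.3,0,0,0,75],[6.6,42.3,0,0,0,75],[6.6,42.3,0,0,0,75],[6.6,42.3,0,0,0,75],[6.6,42.3,0,0,0,75],[6.6,42.3,0,0,0,75],[6.6,42.3,0,0,0,75],[6.6,42.3,0,0,0,75],[6.6,42.3,0,0,0,75],[6.6,42.3,0,0,0,75]])

```text
t: 29.08
eef_pos: [502.5, -321.3, 312.7]
tcp_rot: [3.14, 0.001, -1.608]
ft_force: [-0.2, 0.1, -1.8]
opening: 0.292
```

Request:
arm_command(steps=[[0,0,0,0,0,0],[0,0,0,0,0,0],[0,0,0,0,0,0]])

```text
t: 29.33
eef_pos: [503.8, -317.0, 314.3]
tcp_rot: [3.141, 0.001, -1.598]
ft_force: [0.5, 0.4, -1.8]
opening: 0.297
```

Request:
arm_command(steps=[[0.1,0,3,0,0,0],[0.1,0,6,0,0,0],[0.1,0,8,0,0,0],[0.1,0,9.5,0,0,0],[0.1,0,10.7,0,0,0],[0.1,0,11.2,0,0,0],[0.1,0,11.2,0,0,0],[0.1,0,11.2,0,0,0]])

```text
t: 30.0
eef_pos: [503.8, -319.0, 203.3]
tcp_rot: [-3.141, -0.0, -1.6]
ft_force: [0.1, 0.8, -1.3]
opening: 0.289
```

Request:
arm_command(steps=[[0,0,0,0,0,0],[0,0,0,0,0,0],[0,0,0,0,0,0],[0,0,0,0,0,0]], jaw=3.3)

```text
t: 30.33
eef_pos: [503.5, -319.3, 203.4]
tcp_rot: [-3.141, -0.001, -1.601]
ft_force: [-0.1, 0.7, -0.6]
opening: 0.347
```

Request:
arm_command(steps=[[0,0,-1,0,0,0],[0,0,-3,0,0,0],[0,0,-6,0,0,0],[0,0,-10,0,0,0],[0,0,-14,0,0,0],[0,0,-18,0,0,0],[0,0,-18,0,0,0],[0,0,-18,0,0,0]])

```text
t: 31.0
eef_pos: [503.2, -319.1, 385.8]
tcp_rot: [-3.137, -0.003, -1.601]
ft_force: [-0.5, -0.7, -0.5]
opening: 0.348
```

Run:
```python
from h import *
s=state(); im,m=snap('wrist','w8'); print(s['t'],s['eef_pos'],s['tcp_rot'],s['ft_force'])
cv2.imwrite('pics/w8b.png',cv2.resize(im,(800,600),interpolation=cv2.INTER_CUBIC)[:,:,::-1])
```

```text
31.0 [ 503.23654442 -319.06607927  385.84293685] [-3.13741362e+00 -3.00171427e-03 -1.60050217e+00] [-0.45144675 -0.6759069  -0.4679097 ]
```

View pics/w8b.png

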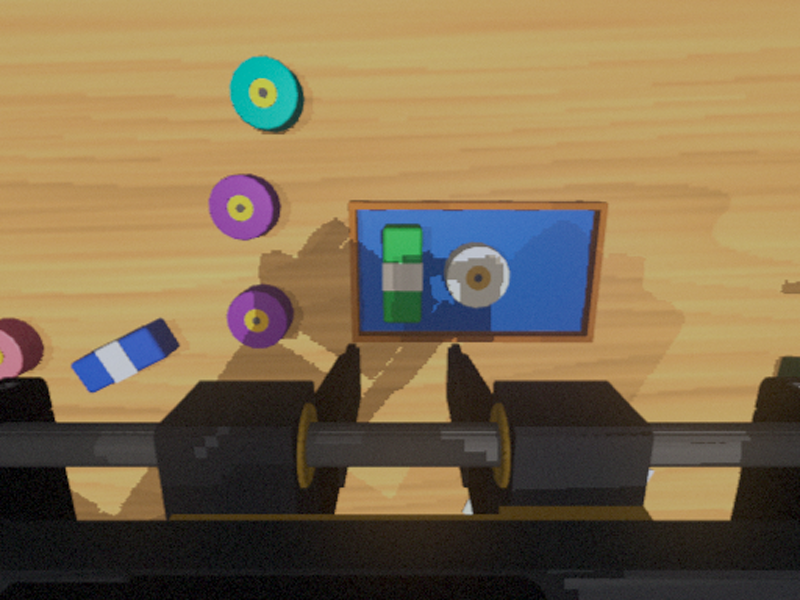

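Request:
arm_command(steps=[[-43,-15.8,0,0,0,-90],[-43,-15.8,0,0,0,-90],[-43,-15.8,0,0,0,-90],[-43,-15.8,0,0,0,-90],[-43,-15.8,0,0,0,-90],[-43,-15.8,0,0,0,-90],[-43,-15.8,0,0,0,-90],[-43,-15.8,0,0,0,-90],[-43,-15.8,0,0,0,-90],[-43,-15.8,0,0,0,-90],[-43,-15.8,0,0,0,-90],[-43,-15.8,0,0,0,-90]], jaw=7.5)

```text
t: 32.05
eef_pos: [675.3, 111.9, 380.5]
tcp_rot: [-3.141, 0.002, -0.09]
ft_force: [0.6, 1.4, 0.0]
opening: 0.789
```

Request:
arm_command(steps=[[0,0,0,0,0,-3],[0,0,0,0,0,-3],[0,0,0,0,0,-3]])

```text
t: 32.3
eef_pos: [674.1, 105.8, 381.4]
tcp_rot: [3.141, 0.002, -0.05]
ft_force: [0.2, -0.7, 0.5]
opening: 0.785
```

Request:
arm_command(steps=[[0,0,3,0,0,0],[0,0,7,0,0,0],[0,0,10,0,0,0],[0,0,13,0,0,0],[0,0,15.5,0,0,0],[0,0,17.2,0,0,0],[0,0,18,0,0,0],[0,0,18,0,0,0],[0,0,18,0,0,0]])

```text
t: 33.05
eef_pos: [674.4, 105.5, 203.1]
tcp_rot: [-3.142, 0.0, -0.05]
ft_force: [0.2, 0.3, 0.8]
opening: 0.787
```

Request:
arm_command(steps=[[0,0,0,0,0,0],[0,0,0,0,0,0],[0,0,0,0,0,0],[0,0,0,0,0,0],[0,0,0,0,0,0],[0,0,0,0,0,0],[0,0,0,0,0,0],[0,0,0,0,0,0],[0,0,0,0,0,0],[0,0,0,0,0,0],[0,0,0,0,0,0]], jaw=0)

```text
t: 33.97
eef_pos: [674.2, 105.8, 202.9]
tcp_rot: [-3.142, -0.0, -0.048]
ft_force: [0.0, 1.3, 1.2]
opening: 0.308
```

Request:
arm_command(steps=[[0,0,-2,0,0,0],[0,0,-4,0,0,0],[0,0,-7,0,0,0],[0,0,-10,0,0,0],[0,0,-12,0,0,0],[0,0,-12,0,0,0],[0,0,-12,0,0,0]])

```text
t: 34.55
eef_pos: [674.1, 105.8, 323.7]
tcp_rot: [-3.141, -0.002, -0.048]
ft_force: [0.2, -0.7, -1.0]
opening: 0.307
```

Request:
arm_command(steps=[[-0.4,1.5,0,0,0,0],[-1.1,4,0,0,0,0],[-1.9,7,0,0,0,0],[-2.7,10,0,0,0,0],[-3.6,13,0,0,0,0],[-4.4,16,0,0,0,0],[-5.2,19,0,0,0,0],[-6,22,0,0,0,0],[-6.9,25,0,0,0,0],[-7.7,28,0,0,0,0],[-8.2,30,0,0,0,0],[-8.5,31,0,0,0,0]])

```text
t: 35.55
eef_pos: [572.9, -202.5, 321.3]
tcp_rot: [-3.141, 0.002, -0.051]
ft_force: [-0.5, 0.3, -1.6]
opening: 0.31
```

Request:
arm_command(steps=[[-0.3,1,0,0,0,0],[-0.8,3,0,0,0,0],[-1.5,5.5,0,0,0,0],[-2.3,8.5,0,0,0,0],[-3.1,11.5,0,0,0,0],[-3.9,14.5,0,0,0,0],[-4.7,17.5,0,0,0,0],[-5.5,20,0,0,0,0],[-6,22,0,0,0,0],[-6.3,23,0,0,0,0],[-6.3,23,0,0,0,0],[-6.3,23,0,0,0,0]])

```text
t: 36.55
eef_pos: [500.5, -425.8, 322.2]
tcp_rot: [-3.14, 0.001, -0.048]
ft_force: [0.2, -0.0, -0.1]
opening: 0.308
```

Request:
arm_command(steps=[[0,0,2,0,0,0],[0,0,4.5,0,0,0],[0,0,7,0,0,0],[0,0,9,0,0,0],[0,0,10.3,0,0,0],[0,0,11,0,0,0],[0,0,11.3,0,0,0],[0,0,11.3,0,0,0],[0,0,11.3,0,0,0]])

```text
t: 37.3
eef_pos: [500.7, -426.3, 210.8]
tcp_rot: [3.141, -0.001, -0.048]
ft_force: [0.7, 0.4, 0.3]
opening: 0.308
```

Request:
arm_command(steps=[[0,0,0,0,0,0],[0,0,0,0,0,0],[0,0,0,0,0,0],[0,0,0,0,0,0],[0,0,0,0,0,0],[0,0,0,0,0,0]], jaw=4.8)

```text
t: 37.8
eef_pos: [500.4, -426.4, 209.9]
tcp_rot: [-3.142, -0.0, -0.048]
ft_force: [-0.2, -0.3, -0.8]
opening: 0.504
```

Request:
arm_command(steps=[[0,0,-1,0,0,0],[0,0,-3,0,0,0],[0,0,-6,0,0,0],[0,0,-10,0,0,0],[0,0,-14,0,0,0],[0,0,-18,0,0,0],[0,-7,-20,0,0,0],[0,-10,-22,0,0,0],[0,-10,-22,0,0,0],[0,-10,-22,0,0,0],[0,-10,-22,0,0,0]])

```text
t: 38.72
eef_pos: [505.2, -325.4, 431.5]
tcp_rot: [3.14, -0.002, -0.046]
ft_force: [0.8, -1.0, -0.4]
opening: 0.504
```

Run:
```python
from h import *
s=state(); im,m=snap('wrist','w9'); print(s['t'],s['eef_pos'],s['ft_force'],s['qvel'].round(3))
t,mt=snap('top','top9')
f=lambda a:cv2.resize(a,(400,300),interpolation=cv2.INTER_CUBIC)
sc,_=snap('scene','sc9')
b=np.vstack([np.hstack([f(im),f(sc[170:260,50:170])]),np.hstack([f(t[130:280,60:200]),f(t[190:250,355:440])])])
cv2.imwrite('pics/fin.png',b[:,:,::-1])
```

```text
38.7167 [ 505.16827381 -325.42869408  431.51019345] [ 0.75459948 -1.03735286 -0.42503075] [-0.03   0.041 -0.005 -0.005 -0.009 -0.008]
```

View pics/fin.png

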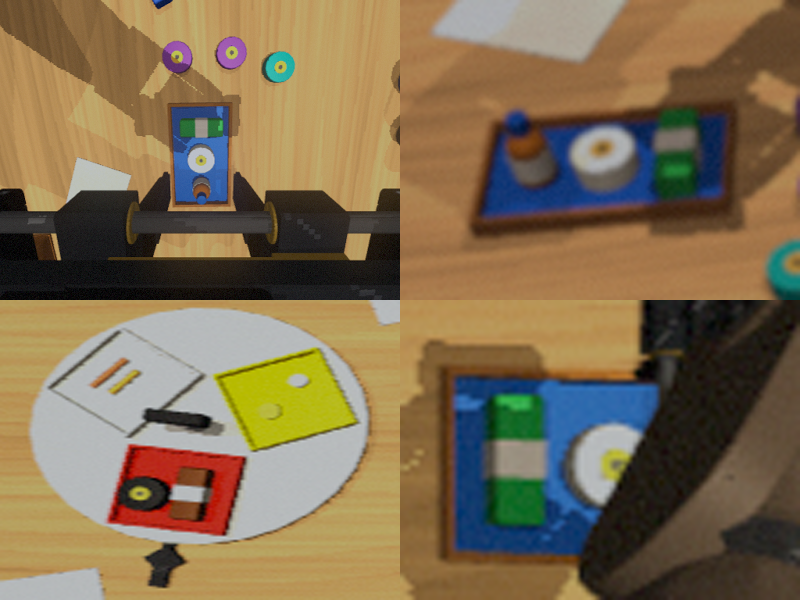

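Run:
```python
from h import *
m=camera_model('scene')
for z in (5,70): print(((pt2pix(m,[500.5,-426,z])-[50,170])*[400/120,300/90]+[400,0]).round())
print(job_done())
```

```text
[538. 173.]
[514. 113.]
the job is handed in; nothing more can be done
None
```

I made up both kits and handed the job in at about 39 s of the 141 s allowed. `job_done()` gives no verdict, so the result rests on my own last checks.

- **Carousel:** I turned it about 68° clockwise by its black handle before anything went into the red bin. After release, the red bin measured -8.8° against a pointer direction of about -8.8°. That is well inside the 0.13 rad (7.4°) allowed, and the last top view still shows it aligned.
- **Red bin:** the brown bar and the black wheel lie flat, with a gap between them and clear of the walls.
- **Blue tray:** the green bar, the white wheel and the amber bottle lie in a row, clear of each other and the walls. In the scene view the bottle seems to lean left. An upright bottle there would project to (538,173) at the base and (514,113) at the top in that crop, and I read about (540,180) and (518,122). It is therefore upright.
- **Arm:** it was hovering clear at a TCP height of about 430 mm and touching nothing. The forces read during the job stayed below 17 N.

No check failed. One small disagreement came up on the way: the top and wrist views differed by up to about 4 mm on the stock pieces. I used the wrist values, and every grasp closed to the right width.

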